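Put the marbling rake away in its snap-lid case

TASK

Put the marbling rake away: press the orange thumb latch so that the case's lid pops open, lay the rake pins up in the two saddles inside, then push the lid over and down until the latch snaps fully home and the lid stays shut by itself. The latch and the lid are light plastic: press only as hard as they need, never leaning on them (15 N is the most for the latch, 20 N for the lid), and leave the other things on the bench where they are.

Things in the scene. Friction and masses are not known exactly. Their poses are not given: they have to be found in the camera images.
- case: dark grey plastic case tray, 118 (x) x 184 (y) x 34 mm high, walls 3 mm, fast to the bench, dark red floor; 57 mm high with its pale lid shut. Origin: middle of its underside, on the bench. z up, x from the latch side to the hinge side (away from the robot at yaw 0), y along the hinge. Two pale saddles 16 mm wide at y = -58 and +58 mm; between them it is empty, floor at z = 5 mm
- cradle (a point): where the rake's origin belongs: seat of the two saddles, at x = -4, y = 0, z = 11 mm in the case's frame, axes as the case. The notch is 24 mm wide (x) with flared tops at z = 24 mm; the rake lies in it along y, either way round, with 9 mm of play each way along y
- lid_hinge (a point): middle of the hinge line of the lid, which runs along the case's y at x = +60, z = 34 mm in the case's frame; axes as the case
- lid (a joint): angle of the lid about its hinge (rad): about 0 latched shut, grows as it opens, 1.75 fully open (leaning a little past upright, away from the latch). A damped spring opens it from every angle: it swings up in about a second; 3 N at its front edge holds it down. Shut, the front edge can be pushed less than 1 mm lower than the latch holds it, to a hard stop
- lid_front (a point): point on the outer face of the pale lid, midway along y, 15 mm behind its front edge: the place to press to shut it. The lid is 118 mm from hinge to front edge, 184 mm wide, 23 mm deep with its skirt; this point is 104 mm from the hinge line along the lid and 23 mm above it (57 mm over the bench when shut). z axis: outward normal of the lid
- latch (a joint): angle of the orange thumb latch (rad): 0 at rest, grows as its pad is pressed; frees the lid at 0.13 to 0.16, just before its hard stop (0.165); 3 to 6 N. Sprung rocker, pivot along y at x = -66, z = 20 mm in the case's frame. As the lid is pushed down a steel pin on it rides down the hook's slope (8 to 12 N at lid_front) and is caught below; back near 0 when fully caught, some 0.1 if half caught
- latch_pad (a point): middle of the place to press, on the orange thumb pad's upper face, 26 mm over the bench. Pad 36 mm wide (y), level, from 10 to 44 mm in front of the latch pivot; this point is 32 mm in front of it. Press straight down, 3 to 5 mm frees the lid. The hook beside it stands 54 mm over the bench, up to 7 mm in front of the pivot, and tips 6 mm farther forward when pressed: keep to the pad's outer half
- rake: marbling rake: wooden bar 19 (x) x 160 (y) x 12 mm (z) with a few widely spaced steel pins standing up to 38 mm; about 55 g (not the longer, close-pinned comb). Origin: middle of the bar's underside; y along the bar, z up along the pins. It lies on the bench pins up; take it by the long sides of the bar at its middle, from above, pins between the fingers
- wood_block: small brown wooden block, 45 x 75 x 30 mm, loose bystander; origin under its middle
- clip_jar: clip-top glass jar, 89 x 77 x 120 mm, loose bystander; origin under its middle
- dropper_a: brown dropper bottle with a black bulb, 33 x 34 x 92 mm, loose bystander; origin under its middle
- dropper_b: brown dropper bottle with a red bulb, 33 x 34 x 96 mm, loose bystander; origin under its middle
- timer: white wind-up timer with a red grip, 62 x 62 x 38 mm, loose bystander; origin under its middle
- tape_1: roll of masking tape, 100 x 98 x 25 mm, lying flat, loose bystander; origin under its middle

How it is judged:
By the outcome, as a careful person would: the job done as asked, in the order asked, and still so for the second after the job is handed in, with the robot touching nothing.
It also fails if it takes over 72 s, if anything falls off the work surface, if the arm or the gripper's body presses on something with over 40 N, if the wrist force passes 120 N, or if a joint passes its speed limit or range.

ROBOT

A 6-joint arm with a two-finger parallel gripper is mounted at the origin on a cart in front of the work surface, level with it; the furniture and walls round the work are solid. World frame = base frame: x ahead of the robot, y to its left, z up, the work surface at z = 0. Lengths are in m, angles in rad, forces in N, time in s.
With the tool pointing down it reaches from about 0.375 to 0.9 m from the base axis. Payload 3.1 kg.
Tool frame: the origin (TCP) lies between the finger pads; the fingertips stand 25 mm ahead of it and the grasp point (between the pads) lies 6 mm ahead of it; x points along the fingers, y is the direction in which the jaws open and shut, and the axes are right-handed (so a half turn about x gives the same grasp; the last joint's range is limited). The gripper opens to 85 mm and grips with 20 to 120 N. Pads are 22 mm wide; open, the fingers measure 114 mm over their backs; the gripper's body (76 mm by 85 mm) begins 54 mm behind the grasp point. The pads swing forward as they close: fully open they stand 13 mm farther back than shut.
Start: joints at [-1.304, 0.527, 1.433, -0, 1.181, -0.178], TCP at [0.269, -0.564, 0.256] pointing down, gripper open.
Joint ranges: [-3.08, 3.08], [-0.75, 2.2], [0.22, 2.44], [-1.43, 4.57], [0, 2.65], [-2.85, 2.85]. Speed limits (rad/s): [2.79, 2.79, 3.14, 3.14, 3.14, 3.14].

INTERFACE

Orientations are given as a unit quaternion [x, y, z, w].
In Python, from station import manip, viewer, workorder gives the robot as it stands.
- The arm moves only by the shell command python3 -m crank 'ROWS' [FORCE]. ROWS is JSON, one flat list of numbers, 5 for each row, row after row: the opening, from 0 (shut) to 1 (fully open), then the shift along the world's x, y, z in mm, then the turn about the world's z in rad. A call has 1 to 10 rows; each row is the pose to reach, as a shift and turn from the pose commanded when the call began; what a row does not reach only later rows make up. A row lasts 1/8 s, in which the tool goes at most 62.5 mm and 10.7 degrees, less where a joint would pass 70% of its speed; a pose out of reach is approached as far as the arm can. A call with a gripper value outside its range is refused whole. The fingers move at their own pace and stop on an object; FORCE is the grip in N (left out, the last holds). Time passes only in rows, so rows that repeat a pose let the fingers close. It gives the time, the measured TCP pose, the force and the opening at its end, in the units of the state.
- manip.sense(): the state, without advancing time (a new reading comes with each control period).
- viewer.snapshot(name): name is "side" or "top"; returns a dict with "img" (384x512x3 uint8, red, green, blue), "range_z" (384x512 float32, m along the optical axis (not along the pixel's ray), 0 where there is no reading), "fx", "fy", "cx", "cy" (pixels), "k1" (the pictures are not rectified: a ray, as slopes to the right and down, at radius r is drawn at 1 + k1 r^2 times it, then the intrinsics apply), "origin" and "attitude" of the camera in the world. Camera axes: x right, y down, z forward; pixel columns grow to the right and rows downward; lengths in m; the calibration is good to about 2 mm. A picture is of the moment at which its call begins.
- workorder.sign_off(): hands the job in, once; it reports no verdict.
The state is a dict: "t": time; "q": joint angles; "qd": joint speeds; "tau": joint torques, N m; "tcp_pos": TCP position; "tool_rot": TCP orientation; "force": force on the tool from outside, world axes, zero at the start; "ft_torque": the same for the moment, N m; "finger_gap": opening from 0.0 (shut) to 1.0 (fully open).
Only numpy, scipy, OpenCV 4.12 (cv2) and the standard library are available. Lean on these libraries where they do the work, as an engineer would, in place of code of your own. Each camera call takes 0.05 s, during which the arm holds its last target.

## Working session

There is one attempt and no reset: what is moved stays moved. The work goes in short steps, Python scripts to look and compute and a shell command to move; the robot and the scene stay as the last step left them, time stands still between calls to the robot, and variables do not carry over. Pictures are saved under pics/ and viewed, and the job is handed in when it is done.

```bash
ls; mkdir -p pics
python3 - <<'E'
from station import manip, viewer
import cv2,numpy as np
s=manip.sense()
for k,v in s.items(): print(k,np.round(v,3))
for n in("side","top"):
    d=viewer.snapshot(n)
    print(n,{k:(np.round(v,4).tolist()) for k,v in d.items() if k not in("img","range_z")})
    cv2.imwrite(f"pics/{n}0.png",d["img"][...,::-1]); np.savez(f"{n}0.npz",**d)
E
```

```text
pics
t 0.0
q [-1.305  0.529  1.434  0.     1.181 -0.178]
qd [ 0.001  0.001  0.002 -0.001 -0.     0.002]
tau [ 0.0000e+00 -4.4235e+01 -1.7802e+01 -0.0000e+00  8.0000e-03  0.0000e+00]
tcp_pos [ 0.269 -0.564  0.255]
tool_rot [-0.69  -0.157  0.69  -0.155]
force [ 0.821 -0.655 -0.111]
ft_torque [-0.023  0.024 -0.007]
finger_gap 1.0
side {'fx': 462.8931, 'fy': 462.8931, 'cx': 258.415, 'cy': 194.7971, 'k1': 0.0122, 'origin': [-0.1481, 1.1888, 0.6089], 'attitude': [-0.2079, 0.8048, -0.5413, 0.1269]}
top {'fx': 478.0912, 'fy': 478.0912, 'cx': 250.721, 'cy': 192.1738, 'k1': -0.1685, 'origin': [0.4163, -0.0052, 1.4085], 'attitude': [0.7069, -0.7067, 0.0181, -0.024]}
```

View pics/side0.png

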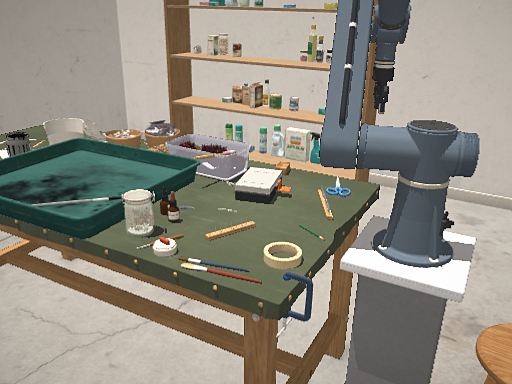

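View pics/top0.png

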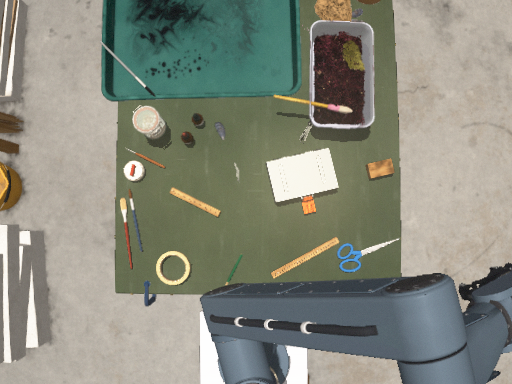

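```bash
cat > h.py <<'E'
import numpy as np,cv2
from scipy.spatial.transform import Rotation as R
from station import viewer,manip
def snap(n,tag=None):
    d=viewer.snapshot(n)
    if tag: cv2.imwrite(f"pics/{tag}.png",d["img"][...,::-1]); np.savez(f"{tag}.npz",**d)
    return d
def ray(d,px):
    px=np.asarray(px,float).reshape(-1,2)
    K=np.array([[d["fx"],0,d["cx"]],[0,d["fy"],d["cy"]],[0,0,1]],float)
    u=cv2.undistortPoints(px[:,None],K,np.array([float(d["k1"]),0,0,0]))[:,0]
    v=np.c_[u,np.ones(len(u))]
    return R.from_quat(d["attitude"]).apply(v),np.array(d["origin"])
def onz(d,px,z):
    v,o=ray(d,px); return o+v*((z-o[2])/v[:,2])[:,None]
def rng(d,px):
    v,o=ray(d,px); p=np.asarray(px,int).reshape(-1,2)
    return o+v*np.asarray(d["range_z"])[p[:,1],p[:,0]][:,None]
def cloud(d):
    g=np.stack(np.meshgrid(np.arange(512),np.arange(384)),-1).reshape(-1,2)
    return rng(d,g).reshape(384,512,3)
def proj(d,P):
    r=R.from_quat(d["attitude"]).inv().apply(np.asarray(P,float).reshape(-1,3)-d["origin"])
    K=np.array([[d["fx"],0,d["cx"]],[0,d["fy"],d["cy"]],[0,0,1]],float)
    return cv2.projectPoints(r,np.zeros(3),np.zeros(3),K,np.array([float(d["k1"]),0,0,0]))[0][:,0]
def crop(d,x0,y0,x1,y1,k,fn):
    cv2.imwrite(f"pics/{fn}.png",cv2.resize(d["img"][y0:y1,x0:x1,::-1],None,fx=k,fy=k,interpolation=cv2.INTER_CUBIC))
E
python3 - <<'E'
from h import *
t=dict(np.load("top0.npz"));s=dict(np.load("side0.npz"))
crop(t,150,140,350,290,4,"t_crop");crop(s,190,155,350,275,5,"s_crop")
c=cloud(t)
hsv=cv2.cvtColor(t["img"],cv2.COLOR_RGB2HSV)
m=cv2.inRange(hsv,(8,100,120),(25,255,255))
n,l,st,ce=cv2.connectedComponentsWithStats(m)
for i in range(1,n):
    if st[i,4]>60:
        r=cv2.minAreaRect(np.argwhere(l==i)[:,::-1].astype(np.float32))
        b=cv2.boxPoints(r); P=onz(t,b,0.012)
        print(i,st[i],np.round(ce[i]),"corn",np.round(P[:,:2],3).tolist(),"z",np.round(np.percentile(c[l==i][:,2],[10,50,90]),4), "len",np.round([np.linalg.norm(P[0]-P[1]),np.linalg.norm(P[1]-P[2])],3))
E
```

```text
2 [315   0  37  21 681] [334.  10.] corn [[1.096, -0.192], [1.099, -0.305], [1.031, -0.302], [1.029, -0.191]] z [0.0325 0.0491 0.0581] len [0.113 0.067]
11 [352  55  12  15  81] [358.  63.] corn [[0.917, -0.301], [0.918, -0.335], [0.874, -0.334], [0.873, -0.3]] z [0.051  0.0578 0.0685] len [0.034 0.045]
18 [273  95  37  10 148] [292.  99.] corn [[0.782, -0.059], [0.796, -0.061], [0.775, -0.168], [0.762, -0.166]] z [0.0045 0.1065 0.1122] len [0.013 0.109]
19 [311 101  17   7  66] [319. 104.] corn [[0.762, -0.172], [0.774, -0.174], [0.763, -0.223], [0.752, -0.22]] z [0.0642 0.0946 0.1007] len [0.012 0.05 ]
22 [135 153  30  15  86] [150. 160.] corn [[0.614, 0.353], [0.621, 0.349], [0.578, 0.261], [0.571, 0.265]] z [0.0028 0.0079 0.0124] len [0.008 0.098]
23 [367 158  28  20 377] [380. 168.] corn [[0.585, -0.337], [0.602, -0.411], [0.558, -0.42], [0.541, -0.346]] z [0.0257 0.0297 0.0338] len [0.076 0.045]
24 [  0 162   9  39 210] [  3. 181.] corn [[0.594, 0.787], [0.593, 0.76], [0.475, 0.755], [0.475, 0.783]] z [-0.7538 -0.5223 -0.5026] len [0.028 0.118]
30 [170 187  51  30 388] [195. 202.] corn [[0.499, 0.248], [0.517, 0.239], [0.446, 0.096], [0.428, 0.104]] z [0.0017 0.0117 0.0159] len [0.02 0.16]
32 [302 195  14  19 209] [308. 204.] corn [[0.484, -0.137], [0.493, -0.173], [0.445, -0.185], [0.435, -0.149]] z [0.0214 0.026  0.0477] len [0.038 0.05 ]
41 [271 237  68  42 540] [305. 257.] corn [[0.266, -0.049], [0.372, -0.243], [0.353, -0.253], [0.247, -0.06]] z [0.0067 0.0119 0.0166] len [0.22  0.022]
```

View pics/t_crop.png

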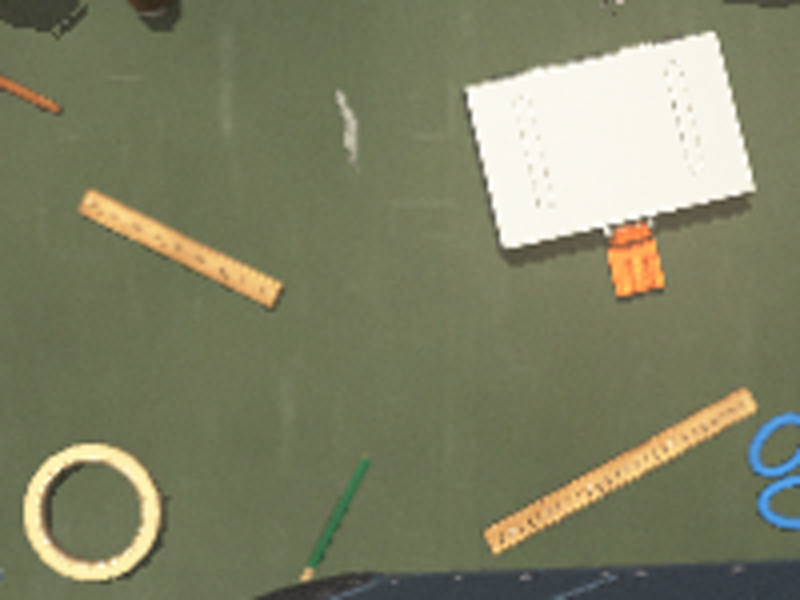

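View pics/s_crop.png

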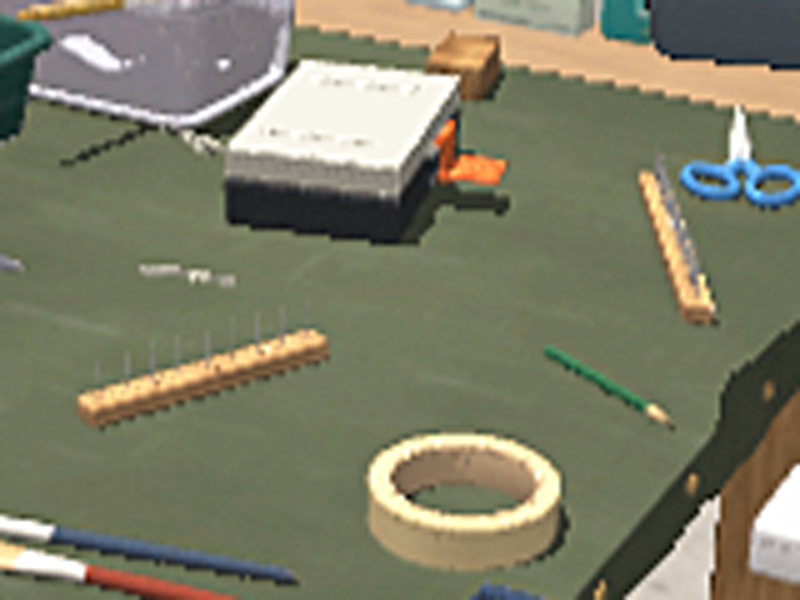

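The top view shows the rake at (195,202), 160 mm long with sparse pins. The 220 mm comb is at (305,257), the case lid around (303,175) and the orange pad at (308,204). Next is the case pose.

Run:
```python
from h import *
t=dict(np.load("top0.npz"));c=cloud(t)
hsv=cv2.cvtColor(t["img"],cv2.COLOR_RGB2HSV)
m=cv2.inRange(hsv,(0,0,170),(180,60,255)); m[:140]=0;m[215:]=0;m[:,:255]=0;m[:,350:]=0
n,l,st,ce=cv2.connectedComponentsWithStats(m); i=1+np.argmax(st[1:,4])
P=onz(t,np.argwhere(l==i)[:,::-1],0.057)[:,:2].astype(np.float32)
z=c[l==i][:,2];print("z",np.percentile(z,[10,50,90]))
r=cv2.minAreaRect(P*1000);print(r, P.mean(0))
b=cv2.boxPoints(r);print(np.round(b))
# rotation: x axis
e=[b[1]-b[0],b[2]-b[1]];
if np.linalg.norm(e[0])>np.linalg.norm(e[1]): e=e[::-1]
x=e[0]/np.linalg.norm(e[0]); x=x*np.sign(x[0]); yaw=np.arctan2(x[1],x[0]);print("yaw",yaw)
# lid local: x from -58(front) .. 60 -> centre x=+1
C=np.array(r[0])-1*x; print("case origin",C)
Rz=np.array([[x[0],-x[1]],[x[1],x[0]]])
for nme,p,zz in(("pad",(-98,0),26),("padtip",(-110,0),26),("lidfront",(-44,0),57),("cradle",(-4,0),11)):
    w=C+Rz@p; print(nme,w.round(1),proj(t,[[w[0]/1e3,w[1]/1e3,zz/1e3]]).round(1))
om=cv2.inRange(hsv,(5,170,150),(15,255,255));om[:190]=0;om[220:]=0;om[:,:295]=0;om[:,325:]=0
pp=np.argwhere(om)[:,::-1];W=c[pp[:,1],pp[:,0]]
k=W[:,2]<0.032;W=onz(t,pp[k],0.026);L=(W[:,:2]*1000-C)@Rz
print("pad local",np.percentile(L,[0,5,50,95,100],axis=0).round(1))
hk=onz(t,pp[~k],.054);L=(hk[:,:2]*1000-C)@Rz;print("hook local",np.percentile(L,[0,50,100],axis=0).round(1))
# side check lid
s=dict(np.load("side0.npz"));cs=cloud(s);hs=cv2.cvtColor(s["img"],cv2.COLOR_RGB2HSV)
k=(np.abs(cs[...,2]-.057)<.004)&(hs[...,1]<60)&(np.hypot(cs[...,0]-C[0]/1e3,cs[...,1]-C[1]/1e3)<.14)
L=(cs[k][:,:2]*1000-C)@Rz;print("side lid local",np.percentile(L,[0,2,50,98,100],axis=0).round(1))
# rake from side
k=cv2.inRange(hs,(8,100,120),(25,255,255))>0
k&=(np.hypot(cs[...,0]-.4725,cs[...,1]-.172)<.12)&(cs[...,2]>.009)&(cs[...,2]<.02)
r=cv2.minAreaRect((cs[k][:,:2]*1000).astype(np.float32));print("side rake",r)
m=cv2.inRange(hsv,(8,100,120),(25,255,255));n,l,st,ce=cv2.connectedComponentsWithStats(m)
i=l[202,195];P=onz(t,np.argwhere(l==i)[:,::-1],.012)[:,:2].astype(np.float32)*1000;print("top rake",cv2.minAreaRect(P),P.mean(0))
```

```text
z [0.05307566 0.05672096 0.06055861]
((545.2061157226562, -140.7606964111328), (127.5811538696289, 185.033447265625), 13.160117149353027) [ 0.54758936 -0.13939975]
[[ 462.  -65.]
 [ 504. -245.]
 [ 628. -216.]
 [ 586.  -36.]]
yaw 0.22968747
case origin [ 544.23237813 -140.9883696 ]
pad [ 448.8 -163.3] [[309.3 209.4]]
padtip [ 437.1 -166. ] [[310.2 213.4]]
lidfront [ 501.4 -151. ] [[306.1 190.6]]
cradle [ 540.3 -141.9] [[301.2 178.3]]
pad local [[-106.5  -17.1]
 [-105.8  -14.1]
 [ -94.1   -3.1]
 [ -73.6   17.2]
 [ -72.7   18.2]]
hook local [[-86.3  -9.7]
 [-66.4   0.7]
 [-62.2  11.7]]
side lid local [[-56.9 -95. ]
 [-55.2 -87.9]
 [  1.3  13.3]
 [ 58.9  93.8]
 [ 63.8  98.7]]
side rake ((472.4315185546875, 172.4575653076172), (159.70010375976562, 25.79753875732422), 64.15705871582031)
top rake ((472.2744140625, 171.6719207763672), (159.94419860839844, 19.746471405029297), 63.69997787475586) [472.00238 171.09059]
```

Run:
```python
from h import *
s=manip.sense();r=R.from_quat(s["tool_rot"]);print("x",r.apply([1,0,0]).round(3),"y",r.apply([0,1,0]).round(3)); y=r.apply([0,1,0]);print("jaw yaw",np.arctan2(y[1],y[0]))
t=dict(np.load("top0.npz"))
hsv=cv2.cvtColor(t["img"],cv2.COLOR_RGB2HSV)
m=cv2.inRange(hsv,(0,0,170),(180,60,255)); m[:140]=0;m[215:]=0;m[:,:255]=0;m[:,350:]=0
m=cv2.morphologyEx(m,cv2.MORPH_CLOSE,np.ones((5,5)));m=cv2.morphologyEx(m,cv2.MORPH_OPEN,np.ones((7,7)))
n,l,st,ce=cv2.connectedComponentsWithStats(m); i=1+np.argmax(st[1:,4])
P=onz(t,np.argwhere(l==i)[:,::-1],0.057)[:,:2].astype(np.float32)*1000
print(cv2.minAreaRect(P),P.mean(0)); 
w,V=np.linalg.eigh(np.cov(P.T));x=V[:,0]*np.sign(V[0,0]);print("yaw pca",np.arctan2(x[1],x[0]),np.sqrt(12*w))
yaw=np.arctan2(x[1],x[0]);C=P.mean(0)-x; Rz=np.array([[x[0],-x[1]],[x[1],x[0]]])
print("C",C)
for nme,p in(("pad",(-98,0)),("press",(-102,0)),("lidfront",(-44,0)),("cradle",(-4,0))): print(nme,(C+Rz@p).round(1))
```

```text
x [-0.001  0.002 -1.   ] y [ 0.43  -0.903 -0.002]
jaw yaw -1.1260068439278232
((547.0560913085938, -140.3224639892578), (123.89451599121094, 184.9391326904297), 13.234652519226074) [ 547.49146 -139.56796]
yaw pca 0.2227157388835266 [119.30597562 182.86739921]
C [ 546.51615388 -139.78884174]
pad [ 450.9 -161.4]
press [ 447.  -162.3]
lidfront [ 503.6 -149.5]
cradle [ 542.6 -140.7]
```

```bash
python3 -m crank '[0,178,402,0,-0.218,0,178,402,0,-0.218,0,178,402,-60,-0.218,0,178,402,-100,-0.218,0,178,402,-150,-0.218,0,178,402,-150,-0.218,0,178,402,-150,-0.218,0,178,402,-150,-0.218,0,178,402,-150,-0.218,0,178,402,-150,-0.218]'
python3 - <<'E'
from h import *
snap("top","t1");d=snap("side","s1");crop(d,220,120,340,220,6,"s1c")
s=manip.sense();print(s["t"],s["tcp_pos"],s["force"],s["q"])
E
```

```text
t: 1.35
tcp_pos: [0.4472, -0.1627, 0.1065]
tool_rot: [0.703, 0.08, -0.702, 0.08]
force: [-0.7, 0.3, -0.2]
finger_gap: -0.001
1.45 [ 0.44732454 -0.16356061  0.1069623 ] [0.59222623 0.583182   0.78106499] [-5.85679480e-01  5.88612672e-01  1.92923290e+00 -2.23537592e-04
  6.21720749e-01  7.59957344e-01]
```

View pics/s1c.png

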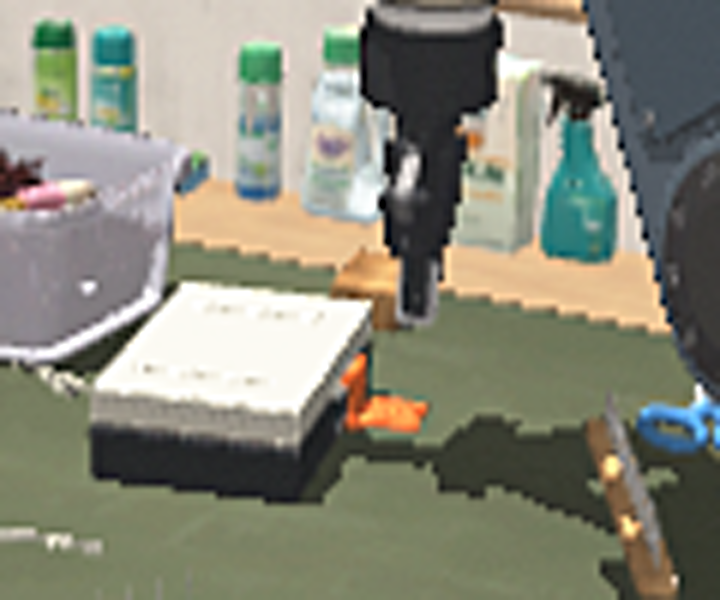

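The side view shows the shut fingers above the outer half of the pad, with the tip at crop (415,320) and the pad at (395,410). I'll descend to just above it.

```bash
python3 -m crank '[0,0,0,-30,0,0,0,0,-48,0,0,0,0,-48,0,0,0,0,-48,0]'; python3 -m crank '[0,0,0,-2,0,0,0,0,-4,0,0,0,0,-6,0,0,0,0,-6,0]';python3 - <<'E'
from h import *
d=snap("side","s2");crop(d,220,120,340,220,6,"s2c")
s=manip.sense();print(s["t"],s["tcp_pos"],s["force"])
E
```

```text
t: 1.95
tcp_pos: [0.4473, -0.1632, 0.0591]
tool_rot: [0.703, 0.079, -0.702, 0.08]
force: [-0.6, 0.7, 0.8]
finger_gap: 0.002
t: 2.45
tcp_pos: [0.4469, -0.1621, 0.0522]
tool_rot: [-0.702, -0.08, 0.703, -0.08]
force: [-0.4, 0.6, 0.0]
finger_gap: -0.001
2.5 [ 0.44693011 -0.1620571   0.05223493] [ 0.50624643 -0.0830754   0.10739535]
```

View pics/s2c.png

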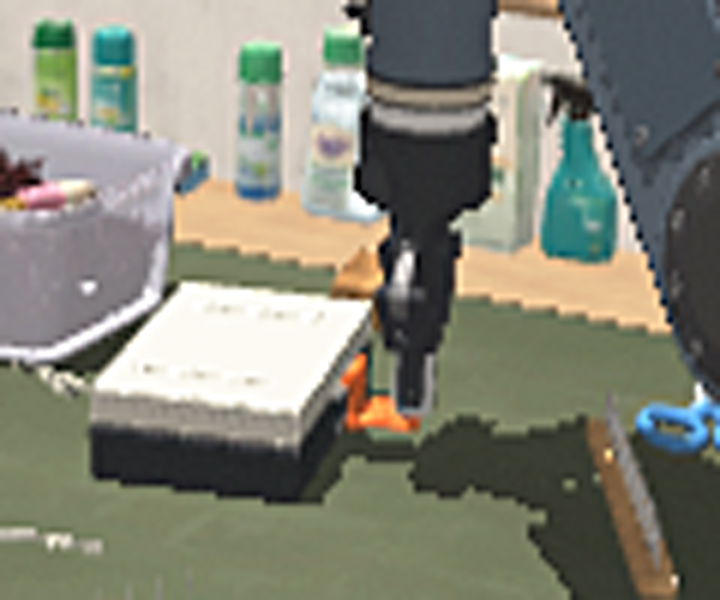

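The fingers are at crop (412,410), over the outer half of the pad and just above it. Now pressing in 1 mm steps.

```bash
python3 -m crank '[0,0,0,-1,0,0,0,0,-2,0,0,0,0,-2,0]';python3 -m crank '[0,0,0,-1,0,0,0,0,-2,0,0,0,0,-2,0]'
```

```text
t: 2.88
tcp_pos: [0.4469, -0.1621, 0.0504]
tool_rot: [-0.703, -0.08, 0.703, -0.08]
force: [0.2, 0.0, 1.7]
finger_gap: -0.003
t: 3.25
tcp_pos: [0.4467, -0.1621, 0.0482]
tool_rot: [-0.702, -0.08, 0.703, -0.08]
force: [-1.1, -0.8, 2.1]
finger_gap: 0.001
```

```bash
python3 -m crank '[0,0,0,-1,0,0,0,0,-1,0]';python3 -m crank '[0,0,0,-0.7,0,0,0,0,-0.7,0]';python3 - <<'E'
from h import *
d=snap("side","s3");crop(d,220,120,340,220,6,"s3c")
E
```

```text
t: 3.5
tcp_pos: [0.4468, -0.162, 0.0472]
tool_rot: [-0.702, -0.08, 0.703, -0.08]
force: [-1.0, -0.2, 0.7]
finger_gap: 0.0
t: 3.75
tcp_pos: [0.4469, -0.162, 0.0466]
tool_rot: [-0.703, -0.08, 0.703, -0.08]
force: [-1.4, -0.6, 1.8]
finger_gap: 0.0
```

View pics/s3c.png

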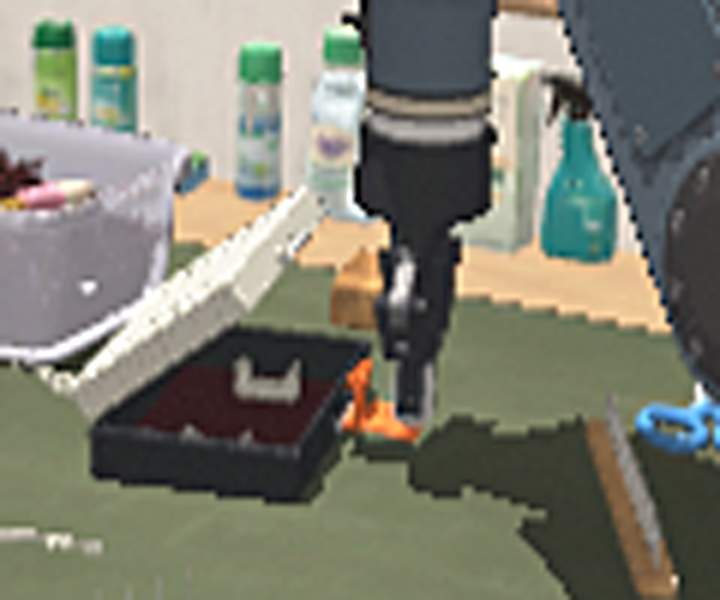

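The lid is swinging open, its edge at crop (310,195), and the saddles are visible. I'll retreat and go over to the rake.

```bash
python3 -m crank '[0,-5,0,40,0,0.6,-10,20,100,0,0.6,25,80,100,0.2,0.6,25,140,100,0.4,0.6,25,200,100,0.6,0.6,25,260,100,0.8,0.6,25,334,70,0.887,0.6,25,334,50,0.887,0.6,25,334,50,0.887,0.6,25,334,50,0.887]' 30;python3 - <<'E'
from h import *
d=snap("side","s4");crop(d,180,100,340,260,4,"s4c");t=snap("top","t4");crop(t,150,120,350,270,4,"t4c")
s=manip.sense();y=R.from_quat(s["tool_rot"]).apply([0,1,0]);print(s["tcp_pos"],np.arctan2(y[1],y[0]),s["force"])
E
```

```text
t: 5.05
tcp_pos: [0.4724, 0.1714, 0.097]
tool_rot: [0.601, 0.373, -0.6, 0.374]
force: [-0.1, 0.1, 0.3]
finger_gap: 0.606
[0.47279752 0.17087743 0.09748354] -0.45886176127814543 [-0.01551208  0.37935361 -0.33708552]
```

View pics/s4c.png

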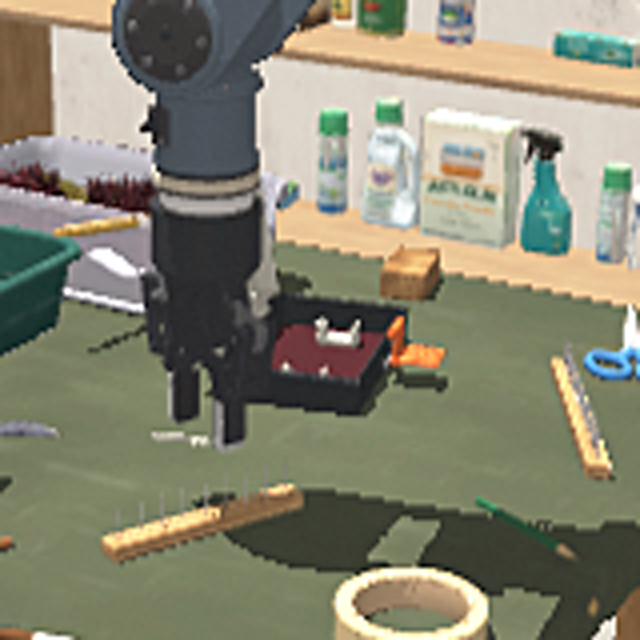

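View pics/t4c.png

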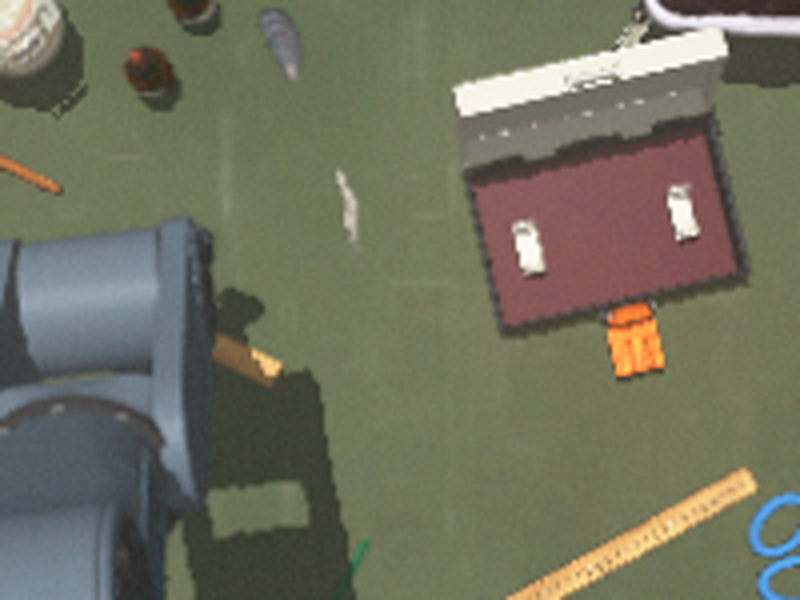

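The lid is fully open. Both saddles show in the top crop at (528,248) and (683,212), and the fingers hang over the middle of the rake. I'll measure the saddles and grasp the rake.

```bash
python3 -m crank '[0.6,0,0,-40,0,0.6,0,0,-60,0,0.6,0,0,-69,0,0.6,0,0,-69,0,0.22,0,0,-69,0,0.0,0,0,-69,0,0,0,0,-69,0,0,0,0,-69,0,0,0,0,-69,0]' 30
python3 - <<'E'
from h import *
t=dict(np.load("t4.npz"));hsv=cv2.cvtColor(t["img"],cv2.COLOR_RGB2HSV)
m=cv2.inRange(hsv,(0,0,150),(180,70,255));m[:164]=0;m[192:]=0;m[:,:272]=0;m[:,330:]=0
n,l,st,ce=cv2.connectedComponentsWithStats(m);c=cloud(t);S=[]
for i in range(1,n):
    if st[i,4]>15:
        px=np.argwhere(l==i)[:,::-1];z=np.median(c[l==i][:,2]);P=onz(t,px,0.022)*1000;S.append(P.mean(0));print(st[i],z,P.mean(0).round(1),cv2.minAreaRect(P[:,:2].astype(np.float32)))
if len(S)==2:
    d=S[0]-S[1];
    if d[1]<0:d=-d
    print("centre",(S[0]+S[1])/2,"sep",np.hypot(*d[:2]),"yaw",np.arctan2(-d[0],d[1]))
# floor red at z=5
r=cv2.inRange(hsv,(165,60,30),(180,255,255))|cv2.inRange(hsv,(0,60,30),(8,255,160));r[:148]=0;r[205:]=0;r[:,:262]=0;r[:,340:]=0
px=np.argwhere(cv2.morphologyEx(r,cv2.MORPH_OPEN,np.ones((3,3))))[:,::-1];P=onz(t,px,.005)*1000
print("floor",cv2.minAreaRect(P[:,:2].astype(np.float32)),len(px))
E
```

```text
t: 6.28
tcp_pos: [0.4726, 0.1719, 0.0286]
tool_rot: [0.601, 0.373, -0.6, 0.374]
force: [-0.3, -1.7, 6.8]
finger_gap: 0.211
[317 166   8  14  75] 0.013574779824262473 [ 556.9 -196.4   22. ] ((557.2203369140625, -196.6707000732422), (38.49121856689453, 17.3338623046875), 10.737544059753418)
[278 175   9  14  83] 0.01279760106914174 [531.5 -84.   22. ] ((531.7647094726562, -84.22659301757812), (38.907432556152344, 17.69016456604004), 13.816441535949707)
centre [ 544.20631764 -140.22433607   22.        ] sep 115.24758633666114 yaw 0.2218717134760034
floor ((546.7108154296875, -140.77944946289062), (110.88287353515625, 177.3780975341797), 13.428285598754883) 2037
```

```bash
python3 -m crank '[0,0,0,30,0,0,0,0,90,0,0,10,-50,110,0.1,0,20,-100,110,0.25,0,35,-150,110,0.4,0,50,-200,110,0.5,0,60,-260,110,0.6,0,71,-312,110,0.683,0,71,-312,110,0.683,0,71,-312,110,0.683]'
python3 - <<'E'
from h import *
d=snap("side","s5");crop(d,200,100,340,220,5,"s5c");t=snap("top","t5");crop(t,240,120,350,220,6,"t5c")
s=manip.sense();y=R.from_quat(s["tool_rot"]).apply([0,1,0]);print(s["tcp_pos"],np.arctan2(y[1],y[0]),s["force"],s["finger_gap"])
E
```

```text
t: 7.52
tcp_pos: [0.542, -0.1395, 0.1373]
tool_rot: [0.441, 0.554, -0.441, 0.552]
force: [-0.9, 0.3, -0.4]
finger_gap: 0.213
[ 0.54200666 -0.13844928  0.1373926 ] 0.2271679572001166 [0.28283122 0.74449289 0.12666705] 0.20834117044613265
```

View pics/s5c.png

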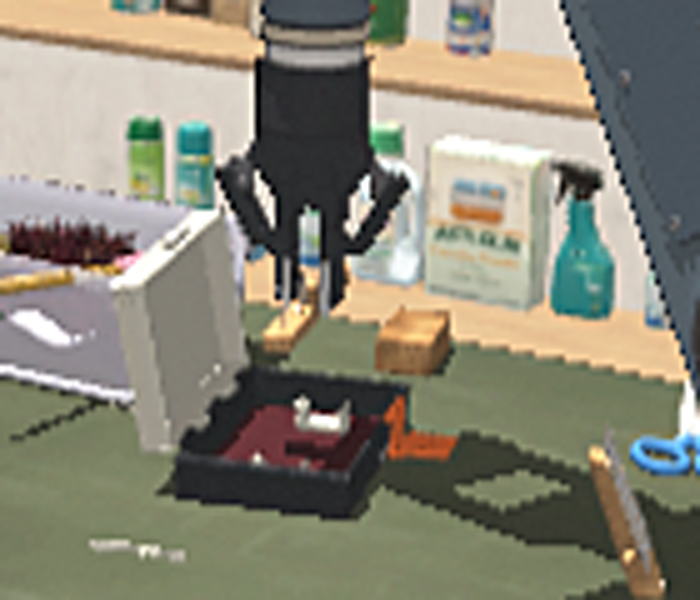

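View pics/t5c.png

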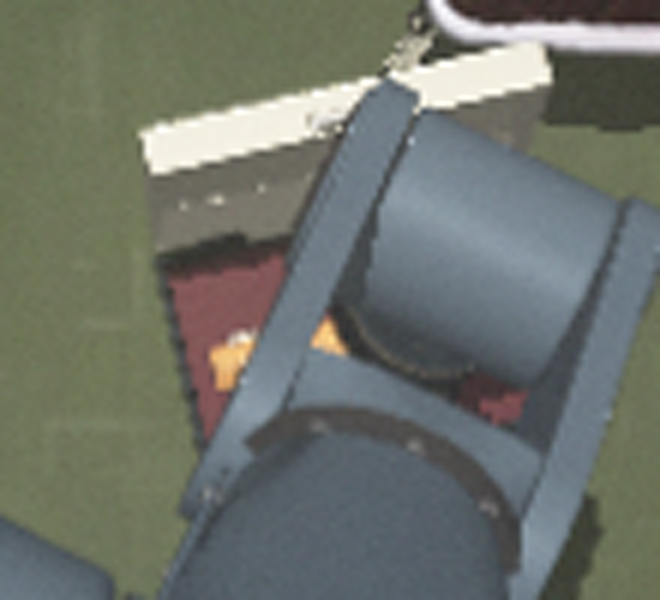

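Side and top views: the rake is held level over the tray. Its left end is at top crop (230,370) and the lid stands clear behind it. I'll check the yaw and centring before lowering.

Run:
```python
from h import *
def rakepts(d,box):
    hsv=cv2.cvtColor(d["img"],cv2.COLOR_RGB2HSV);m=cv2.inRange(hsv,(8,90,90),(25,255,255))
    b=np.zeros_like(m);b[box[1]:box[3],box[0]:box[2]]=1
    return np.argwhere((m>0)&(b>0))[:,::-1]
zt=.1374-.0286+.012
x=np.array([.975,.223]);
for n,box in(("t5",(270,165,305,190)),("s5",(248,148,268,173))):
    d=dict(np.load(n+".npz"));px=rakepts(d,box);P=onz(d,px,zt)*1000;c=cloud(d)[px[:,1],px[:,0]]
    L=np.c_[(P[:,:2]-[542,-139])@x,(P[:,:2]-[542,-139])@[-.223,.975]]
    print(n,len(px),"z",np.percentile(c[:,2],[10,50,90]).round(4),"local min/max",np.percentile(L,[0,5,50,95,100],axis=0).round(1).tolist())
    for a in range(-80,90,20):
        k=(L[:,1]>a)&(L[:,1]<a+20)
        if k.sum()>5: print(a,k.sum(),np.percentile(L[k,0],[2,50,98]).round(1))
s=manip.sense();print(s["tcp_pos"])
```

```text
t5 60 z [0.1175 0.122  0.1549] local min/max [[-10.4, 20.6], [-7.8, 23.2], [1.5, 69.7], [8.5, 79.9], [9.3, 81.1]]
20 21 [-5.7  1.1  8.8]
60 36 [-9.9  1.9  8.9]
s5 138 z [0.0016 0.1224 0.6089] local min/max [[-26.7, -85.4], [-16.4, -61.5], [3.6, 13.8], [51.7, 100.4], [58.5, 112.5]]
-80 8 [ 9.1 45.1 54.6]
-60 15 [ 6.6 45.2 57.5]
-40 15 [ 2.9 38.9 51. ]
-20 16 [-4.8 32.6 44.6]
0 18 [-18.6  15.5  38.2]
20 12 [-26.  -10.6   4.3]
40 16 [-16.   -5.    7.9]
60 15 [-18.2  -6.    6.3]
80 13 [-16.3  -5.6   3. ]
[ 0.54200666 -0.13844928  0.1373926 ]
```

The rake is centred under the TCP: its end is at +81 mm against 80 expected, and its sides are at about ±9.5 mm. Lowering.

```bash
python3 -m crank '[0,1.5,-1.5,-40,0,0,1.5,-1.5,-70,0,0,1.5,-1.5,-84,0,0,1.5,-1.5,-84,0]';python3 -m crank '[0,0,0,-4,0,0,0,0,-7,0,0,0,0,-10,0,0,0,0,-10,0]';python3 - <<'E'
from h import *
s=manip.sense();print(s["tcp_pos"],s["force"])
d=snap("side","s6");crop(d,200,100,340,220,5,"s6c")
E
```

```text
t: 8.12
tcp_pos: [0.5438, -0.1404, 0.053]
tool_rot: [0.44, 0.554, -0.44, 0.553]
force: [-0.2, 0.4, -1.3]
finger_gap: 0.214
t: 8.62
tcp_pos: [0.5444, -0.1417, 0.0436]
tool_rot: [0.44, 0.553, -0.44, 0.553]
force: [-0.5, 0.2, -1.6]
finger_gap: 0.211
[ 0.54438475 -0.14171461  0.04364372] [-0.52094214  0.2316678  -1.61628252]
```

View pics/s6c.png

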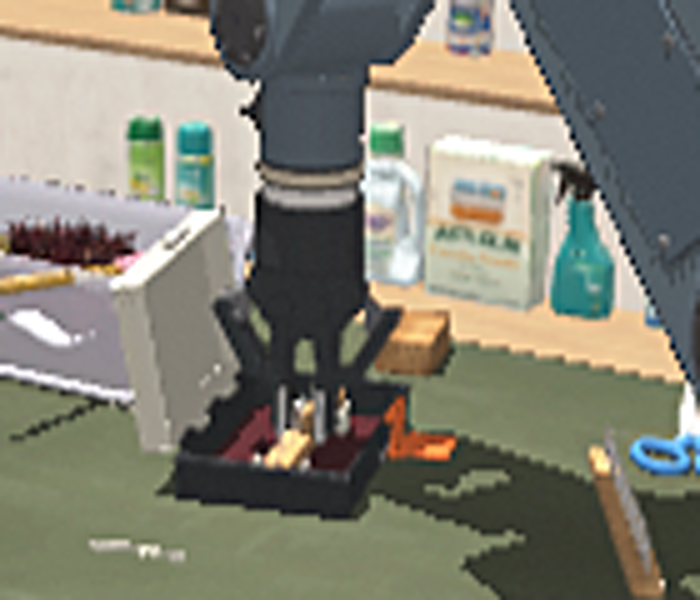

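The rake is between the saddle horns, with its bar end at crop (290,445). The remaining descent is about 4 mm, then release.

```bash
python3 -m crank '[0,-0.5,0.5,-2,0,0,-0.5,0.5,-3.5,0,0,-0.5,0.5,-3.5,0]';python3 -m crank '[0.45,0,0,0,0,0.45,0,0,0,0,0.45,0,0,0,0,0.45,0,0,0,0]';python3 - <<'E'
from h import *
s=manip.sense();print(s["tcp_pos"],s["force"],s["finger_gap"])
d=snap("side","s7");crop(d,220,150,310,220,8,"s7c")
E
```

```text
t: 9.05
tcp_pos: [0.5438, -0.1411, 0.0399]
tool_rot: [0.44, 0.553, -0.44, 0.553]
force: [-0.2, -0.1, -0.4]
finger_gap: 0.212
t: 9.55
tcp_pos: [0.544, -0.1411, 0.0402]
tool_rot: [0.44, 0.553, -0.44, 0.553]
force: [-0.1, -0.1, 0.7]
finger_gap: 0.449
[ 0.54397445 -0.14114844  0.04016883] [-0.1452554  -0.08413922  0.71023947] 0.44886639994978816
```

View pics/s7c.png

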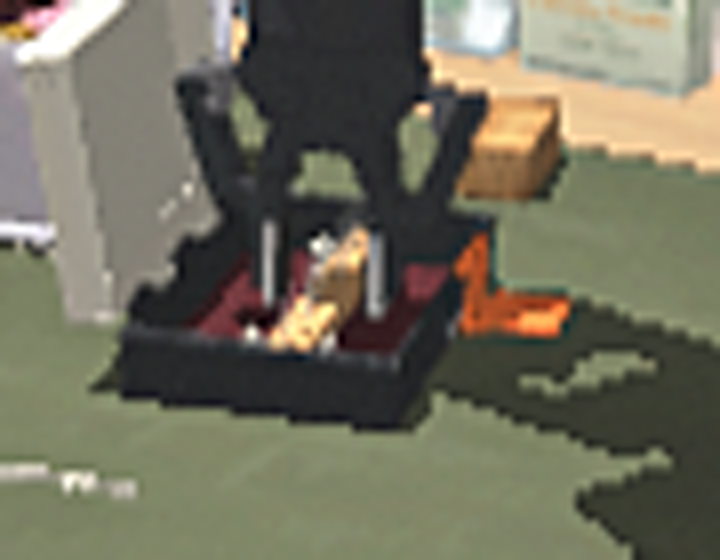

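The rake rests in the saddles with the fingers clear of it. Retreating straight up, turning the jaws along the hinge and closing.

```bash
python3 -m crank '[0.45,0,0,20,0,0.45,0,0,60,0,0.45,0,0,120,0,0.45,0,0,180,0,0,0,60,210,-0.18,0,0,120,210,-0.36,0,0,180,210,-0.54,0,0,240,210,-0.72,0,0,240,210,-0.9,0,0,240,210,-0.9]';python3 - <<'E'
from h import *
d=snap("side","s8");crop(d,220,140,320,220,8,"s8c");t=snap("top","t8");crop(t,250,100,350,220,5,"t8c")
s=manip.sense();print(s["t"],s["tcp_pos"],s["q"])
C=np.array([546.9,-140.1]);x=np.array([.975,.223]);y=np.array([-.223,.975])
for n in("t8","s8"):
    d=dict(np.load(n+".npz"));hsv=cv2.cvtColor(d["img"],cv2.COLOR_RGB2HSV);m=cv2.inRange(hsv,(8,90,90),(25,255,255));c=cloud(d)
    px=np.argwhere(m)[:,::-1];Q=onz(d,px,.023)*1000;L=np.c_[(Q[:,:2]-C)@x,(Q[:,:2]-C)@y]
    k=(np.abs(L[:,0])<50)&(np.abs(L[:,1])<90);L=L[k];print(n,len(L),cv2.minAreaRect(L.astype(np.float32)),"z",np.percentile(c[px[k][:,1],px[k][:,0]][:,2],[10,50,90]).round(4))
d=dict(np.load("t8.npz"));c=cloud(d)
L=np.stack([(c[...,:2]*1000-C)@x,(c[...,:2]*1000-C)@y],-1)
for a in range(-80,81,20):
  k=(L[...,1]>a)&(L[...,1]<a+20)&(L[...,0]>60)&(L[...,0]<300)&(c[...,2]>.03)
  h=L[k][:,0];z=c[k][:,2]*1000
  print(a,[(b,int(z[(h>=b)&(h<b+20)].max())) for b in range(60,240,20) if ((h>=b)&(h<b+20)).sum()>3])
E
```

```text
t: 10.85
tcp_pos: [0.5435, 0.1, 0.2501]
tool_rot: [-0.637, -0.308, 0.637, -0.308]
force: [-0.1, -0.3, 0.0]
finger_gap: -0.0
10.95 [0.54383344 0.09840231 0.25005165] [-2.30189315e-02  4.38136073e-01  1.62228321e+00 -4.43685838e-04
  1.08137488e+00  6.48935443e-01]
t8 396 ((-4.208669662475586, 0.159271240234375), (161.072021484375, 21.98809814453125), 89.79550170898438) z [0.0149 0.0224 0.0269]
s8 90 ((-20.266298294067383, -6.443031311035156), (152.1888885498047, 52.40262985229492), 85.7563705444336) z [0.0192 0.0242 0.0279]
-80 [(60, 45), (80, 155), (100, 152), (120, 106), (140, 97), (160, 105), (180, 106), (200, 106), (220, 107)]
-60 [(60, 43), (80, 155), (100, 152), (120, 106), (140, 105), (160, 107), (180, 112), (200, 103)]
-40 [(60, 44), (80, 154), (100, 150), (180, 106), (200, 110), (220, 85)]
-20 [(60, 40), (80, 162), (100, 149), (200, 112), (220, 86)]
0 [(60, 42), (80, 162), (100, 149), (200, 113), (220, 113)]
20 [(60, 41), (80, 154), (100, 149), (220, 118)]
40 [(60, 43), (80, 154), (100, 152)]
60 [(60, 42), (80, 153), (100, 151)]
80 [(60, 144), (80, 156), (100, 151)]
```

View pics/s8c.png

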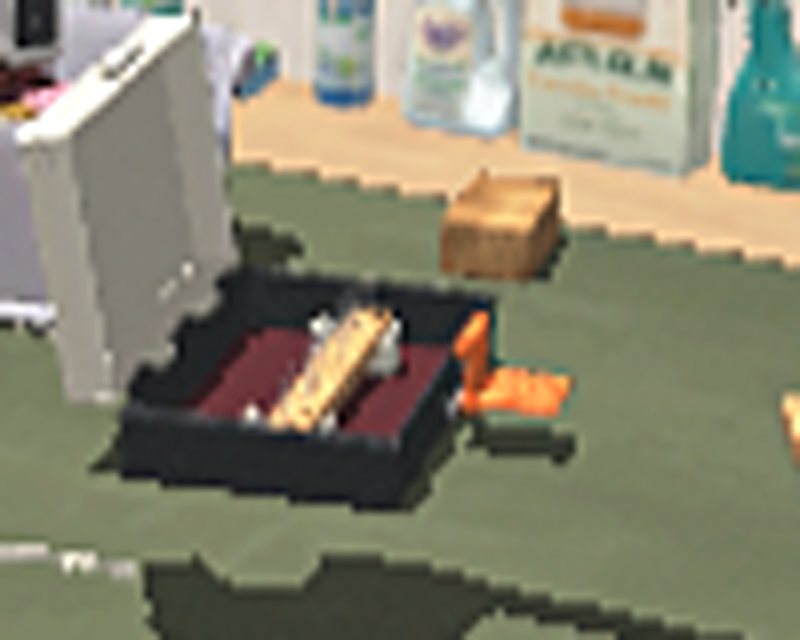

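View pics/t8c.png

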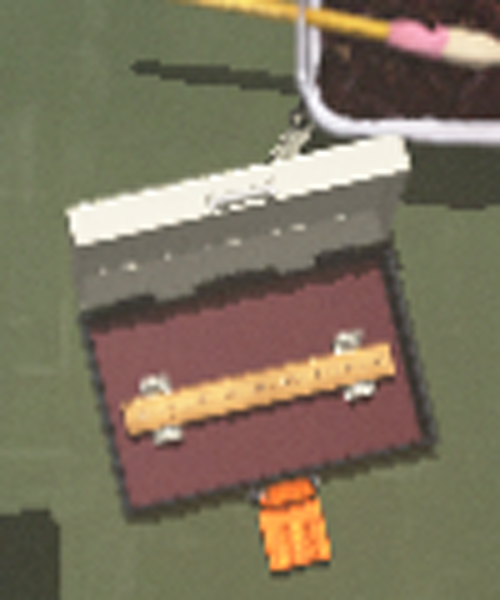

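The rake measures at local (-4.2, 0.2) mm with its bar top at about 23 mm, so it is seated, and the lid stands open. I'll go behind the lid.

```bash
python3 -m crank '[0,60,-50,0,-0.18,0,122,-100,0,-0.36,0,122,-150,0,-0.54,0,122,-212,0,-0.671,0,122,-212,0,-0.671,0,122,-212,0,-0.671,0,122,-212,-60,-0.671,0,122,-212,-105,-0.671,0,122,-212,-105,-0.671]';python3 - <<'E'
from h import *
d=snap("side","s9");crop(d,200,100,320,200,6,"s9c")
s=manip.sense();y=R.from_quat(s["tool_rot"]).apply([0,1,0]);print(s["t"],s["tcp_pos"],np.arctan2(y[1],y[0]),s["force"])
C=np.array([.5469,-.1401]);x=np.array([.975,.223]);print(((s["tcp_pos"][:2]-C)@x,(s["tcp_pos"][:2]-C)@[-.223,.975]))
E
```

```text
t: 12.08
tcp_pos: [0.6626, -0.1103, 0.1412]
tool_rot: [-0.699, -0.082, 0.706, -0.079]
force: [0.2, 0.6, 0.1]
finger_gap: 0.002
12.125 [ 0.6649381  -0.1112635   0.14412878] -1.3425794638859712 [-0.19082459  0.54280566  1.372972  ]
(np.float64(0.12151768475414902), np.float64(0.0017930937084422367))
```

View pics/s9c.png

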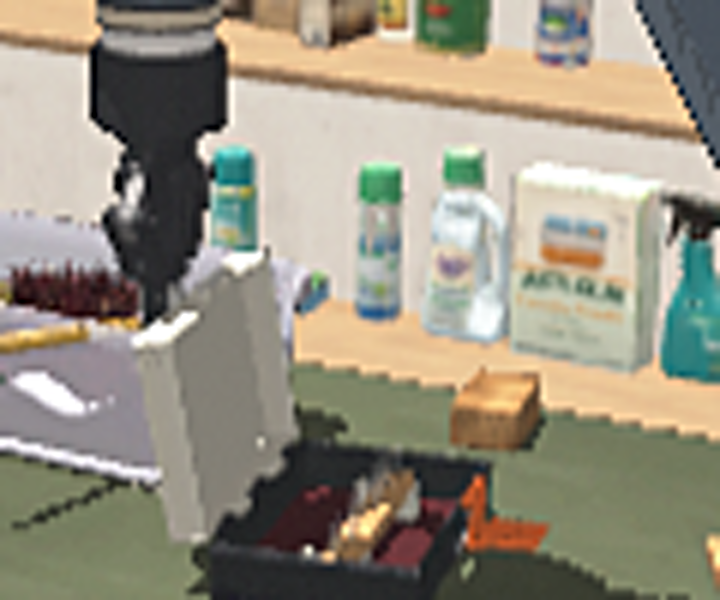

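The fingers are behind the lid, with the tip at crop (150,315) hidden by the lid. Working out the arc.

Run:
```python
from h import *
x=np.array([.975,.223])
x0,z0=121.5,119.5
for th in list(range(100,0,-3)):
    a=np.radians(th); s=np.interp(th,[45,90,100],[106,97,90]) if th>45 else np.interp(th,[0,45],[110,106])
    X=60-s*np.cos(a)+23*np.sin(a)+11; Z=34+s*np.sin(a)+23*np.cos(a)
    d=X-x0; print(th,"dx,dy,dz",np.round([d*x[0],d*x[1],Z-z0],0).astype(int).tolist())
```

```text
100 dx,dy,dz [-12, -3, -1]
97 dx,dy,dz [-16, -4, 3]
94 dx,dy,dz [-20, -5, 7]
91 dx,dy,dz [-25, -6, 10]
88 dx,dy,dz [-30, -7, 13]
85 dx,dy,dz [-35, -8, 14]
82 dx,dy,dz [-40, -9, 15]
79 dx,dy,dz [-46, -10, 16]
76 dx,dy,dz [-51, -12, 17]
73 dx,dy,dz [-56, -13, 17]
70 dx,dy,dz [-62, -14, 17]
67 dx,dy,dz [-67, -15, 17]
64 dx,dy,dz [-73, -17, 16]
61 dx,dy,dz [-78, -18, 16]
58 dx,dy,dz [-84, -19, 14]
55 dx,dy,dz [-89, -20, 13]
52 dx,dy,dz [-94, -22, 11]
49 dx,dy,dz [-100, -23, 9]
46 dx,dy,dz [-105, -24, 7]
43 dx,dy,dz [-110, -25, 4]
40 dx,dy,dz [-114, -26, 1]
37 dx,dy,dz [-119, -27, -3]
34 dx,dy,dz [-123, -28, -7]
31 dx,dy,dz [-127, -29, -11]
28 dx,dy,dz [-131, -30, -15]
25 dx,dy,dz [-135, -31, -19]
22 dx,dy,dz [-139, -32, -24]
19 dx,dy,dz [-142, -32, -28]
16 dx,dy,dz [-145, -33, -33]
13 dx,dy,dz [-148, -34, -39]
10 dx,dy,dz [-150, -34, -44]
7 dx,dy,dz [-152, -35, -49]
4 dx,dy,dz [-154, -35, -55]
1 dx,dy,dz [-156, -36, -61]
```

```bash
python3 -m crank '[0,-6,-1,0,0,0,-12,-3,0,0,0,-16,-4,3,0,0,-20,-5,7,0,0,-25,-6,10,0,0,-30,-7,13,0,0,-35,-8,14,0,0,-40,-9,15,0]'
python3 - <<'E'
from h import *
d=snap("side","s10");crop(d,200,100,320,200,6,"s10c")
s=manip.sense();print(s["tcp_pos"],s["force"])
E
```

```text
t: 13.12
tcp_pos: [0.6258, -0.1224, 0.1602]
tool_rot: [0.703, 0.08, -0.702, 0.08]
force: [1.6, 0.4, -0.4]
finger_gap: -0.002
[ 0.62511486 -0.12251271  0.16026246] [ 1.24944197 -0.85728839 -1.00490163]
```

View pics/s10c.png

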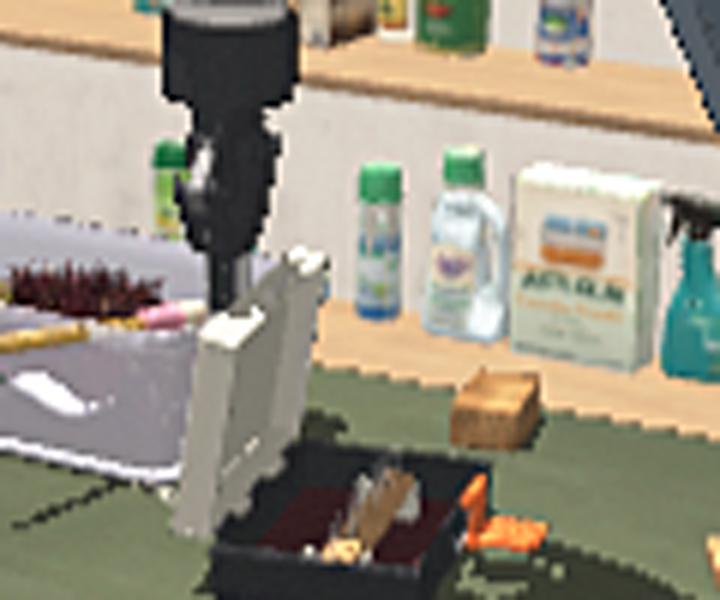

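The lid is about 80° open and moving with the finger, at around 1.5 N. Continuing along the arc.

```bash
python3 -m crank '[0,-6,-1,1,0,0,-11,-3,2,0,0,-16,-4,2,0,0,-22,-5,2,0,0,-27,-6,2,0,0,-33,-8,1,0,0,-38,-9,1,0,0,-44,-10,-1,0,0,-49,-11,-2,0,0,-54,-13,-4,0]'; python3 -m crank '[0,-6,-1,-2,0,0,-11,-2,-4,0,0,-16,-3,-7,0,0,-20,-4,-10,0,0,-25,-5,-14,0,0,-29,-6,-18,0]'
python3 - <<'E'
from h import *
d=snap("side","s11");crop(d,200,100,320,200,6,"s11c")
s=manip.sense();print(s["tcp_pos"],s["force"])
E
```

```text
t: 14.42
tcp_pos: [0.5715, -0.135, 0.1561]
tool_rot: [-0.703, -0.08, 0.703, -0.079]
force: [1.6, 1.7, 1.8]
finger_gap: -0.004
t: 15.18
tcp_pos: [0.5425, -0.1415, 0.138]
tool_rot: [-0.702, -0.08, 0.703, -0.08]
force: [1.5, -1.8, 2.5]
finger_gap: -0.0
[ 0.54166696 -0.14132275  0.13740796] [ 2.45068796 -2.17396393  1.46645521]
```

View pics/s11c.png

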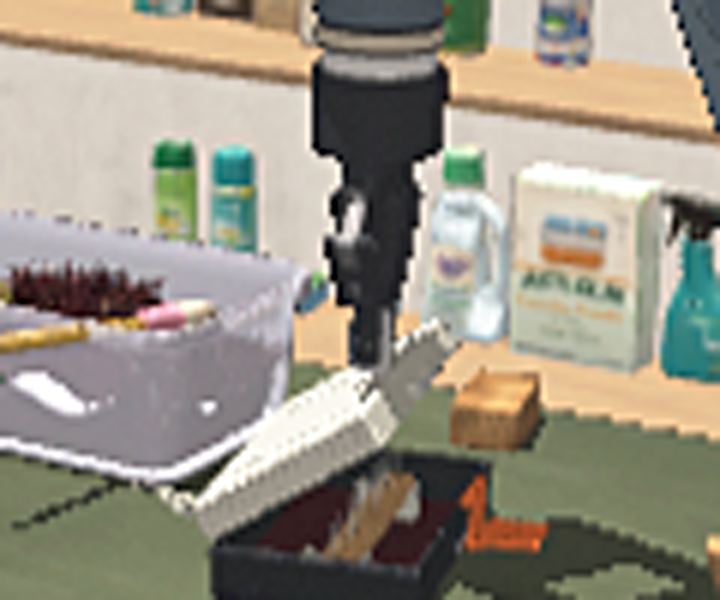

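The lid is at about 33°, with the finger at crop (370,360) on its outer face near the front. Continuing slowly.

```bash
python3 -m crank '[0,-4,-1,-4,0,0,-8,-2,-8,0,0,-12,-3,-12,0,0,-16,-4,-17,0,0,-19,-4,-21,0,0,-22,-5,-26,0,0,-25,-6,-32,0,0,-27,-6,-37,0,0,-27,-6,-37,0]'
python3 - <<'E'
from h import *
d=snap("side","s12");crop(d,220,120,320,200,8,"s12c")
s=manip.sense();print(s["tcp_pos"],s["force"])
C=np.array([.5469,-.1401]);x=np.array([.975,.223]);print(((s["tcp_pos"][:2]-C)@x,(s["tcp_pos"][:2]-C)@[-.223,.975]))
E
```

```text
t: 16.35
tcp_pos: [0.5152, -0.1472, 0.1006]
tool_rot: [-0.702, -0.08, 0.703, -0.08]
force: [0.1, -0.7, 3.0]
finger_gap: 0.001
[ 0.51533922 -0.14714243  0.10084375] [ 0.24805043 -0.10897995  2.53510066]
(np.float64(-0.032342227759127214), np.float64(0.00017168330153161224))
```

View pics/s12c.png

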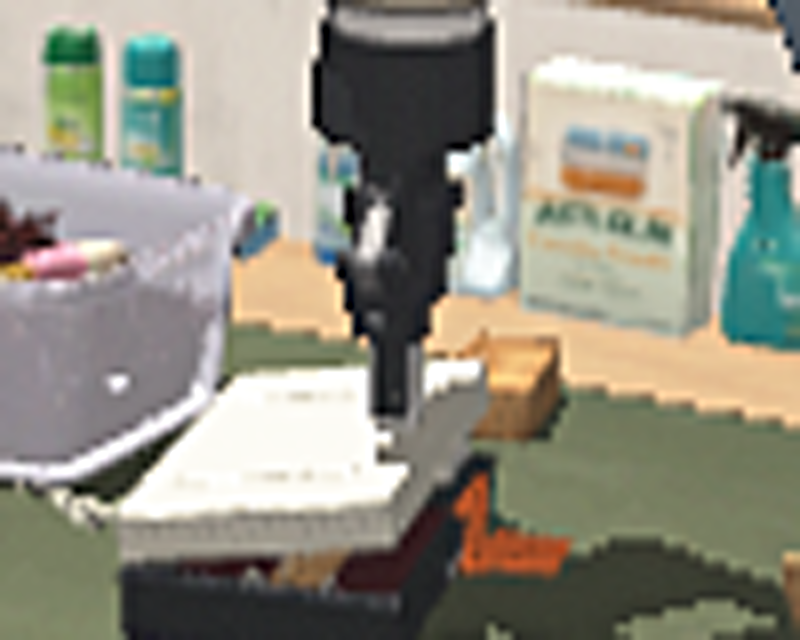

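The lid is almost down, with the finger behind its front edge. I'll shift to lid_front while descending.

```bash
python3 -m crank '[0,-4,-1,-2,0,0,-8,-2,-4,0,0,-11,-2.5,-6,0,0,-11,-2.5,-8,0,0,-11,-2.5,-8,0]';python3 -m crank '[0,0,0,-1,0,0,0,0,-2,0,0,0,0,-2,0]'; python3 -m crank '[0,0,0,-1,0,0,0,0,-2,0,0,0,0,-2,0]'; python3 -m crank '[0,0,0,-1,0,0,0,0,-2,0,0,0,0,-2,0]'
```

```text
t: 17.02
tcp_pos: [0.504, -0.1496, 0.0928]
tool_rot: [-0.702, -0.08, 0.703, -0.08]
force: [-1.3, -0.7, 3.1]
finger_gap: -0.002
t: 17.4
tcp_pos: [0.5045, -0.1493, 0.0909]
tool_rot: [-0.702, -0.08, 0.703, -0.079]
force: [-1.9, -0.0, 4.2]
finger_gap: -0.004
t: 17.77
tcp_pos: [0.5044, -0.1494, 0.0894]
tool_rot: [-0.702, -0.08, 0.703, -0.08]
force: [-3.0, -1.2, 7.1]
finger_gap: -0.003
t: 18.15
tcp_pos: [0.504, -0.1495, 0.0877]
tool_rot: [-0.702, -0.08, 0.703, -0.08]
force: [-4.8, -0.6, 8.5]
finger_gap: 0.005
```

```bash
python3 -m crank '[0,0,0,-1,0,0,0,0,-1,0]';python3 -m crank '[0,0,0,-1,0,0,0,0,-1,0]'; python3 -m crank '[0,0,0,-1,0,0,0,0,-1,0]'; python3 -m crank '[0,0,0,-0.7,0,0,0,0,-0.7,0]'
```

```text
t: 18.4
tcp_pos: [0.5038, -0.1495, 0.0864]
tool_rot: [-0.702, -0.08, 0.703, -0.08]
force: [-5.7, -0.4, 7.8]
finger_gap: -0.001
t: 18.65
tcp_pos: [0.5039, -0.1495, 0.0852]
tool_rot: [-0.702, -0.08, 0.703, -0.08]
force: [-4.0, -1.8, 6.3]
finger_gap: 0.001
t: 18.9
tcp_pos: [0.5043, -0.1494, 0.0841]
tool_rot: [-0.702, -0.08, 0.703, -0.079]
force: [-2.5, -0.5, 5.1]
finger_gap: 0.007
t: 19.15
tcp_pos: [0.5051, -0.1495, 0.0832]
tool_rot: [0.703, 0.08, -0.703, 0.08]
force: [-1.3, 0.6, 2.5]
finger_gap: 0.0
```

```bash
python3 -m crank '[0,0,0,-0.6,0,0,0,0,-0.6,0]'; python3 -m crank '[0,0,0,-0.5,0,0,0,0,-0.5,0]';python3 - <<'E'
from h import *
d=snap("side","s13");crop(d,220,120,320,200,8,"s13c")
E
```

```text
t: 19.4
tcp_pos: [0.5057, -0.1499, 0.0826]
tool_rot: [0.703, 0.079, -0.702, 0.08]
force: [-0.2, 0.3, 0.1]
finger_gap: -0.001
t: 19.65
tcp_pos: [0.5052, -0.1498, 0.0822]
tool_rot: [0.703, 0.08, -0.702, 0.08]
force: [0.5, -0.9, 0.5]
finger_gap: -0.002
```

View pics/s13c.png

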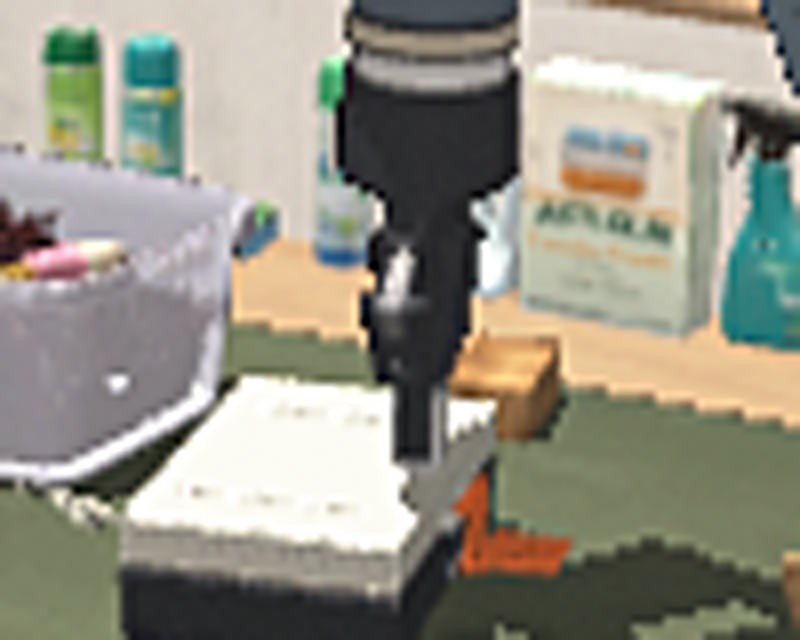

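The force has fallen to about zero, so the hook carries the lid. I'll press on gently to be sure it is fully home, stopping as the force rises.

```bash
python3 -m crank '[0,0,0,-0.5,0,0,0,0,-0.5,0]'; python3 -m crank '[0,0,0,-0.5,0,0,0,0,-0.5,0]'
```

```text
t: 19.95
tcp_pos: [0.5051, -0.1497, 0.082]
tool_rot: [0.703, 0.08, -0.702, 0.08]
force: [0.4, 0.1, 2.2]
finger_gap: -0.003
t: 20.2
tcp_pos: [0.5051, -0.1497, 0.0817]
tool_rot: [0.703, 0.08, -0.702, 0.08]
force: [-0.7, 0.2, 5.0]
finger_gap: -0.001
```

```bash
python3 -m crank '[0,0,0,-0.5,0,0,0,0,-0.5,0]'; python3 -m crank '[0,0,0,2,0,0,0,0,8,0,0,0,0,40,0,0,0,0,100,0,0,-60,100,120,0,0,-60,160,120,0,0,-60,220,120,0,0,-60,240,120,0,0,-60,240,120,0]'
python3 - <<'E'
from h import *
d=snap("side","s14");crop(d,220,120,320,200,8,"s14c");t=snap("top","t14");crop(t,110,90,410,290,2.6,"t14c")
C=np.array([546.9,-140.1]);x=np.array([.975,.223]);y=np.array([-.223,.975])
for n in("s0","s14","t0","t14"):
    f={"s0":"side0","t0":"top0"}.get(n,n)
    d=dict(np.load(f+".npz"));c=cloud(d);hsv=cv2.cvtColor(d["img"],cv2.COLOR_RGB2HSV)
    L=np.stack([(c[...,:2]*1000-C)@x,(c[...,:2]*1000-C)@y],-1)
    lid=(hsv[...,1]<60)&(hsv[...,2]>170)&(np.abs(L[...,1])<85)&(L[...,0]>-52)&(L[...,0]<-30)&(c[...,2]<.2)
    o=cv2.inRange(hsv,(3,150,120),(18,255,255))>0
    pad=o&(L[...,0]>-112)&(L[...,0]<-93)&(np.abs(L[...,1])<20);hook=o&(L[...,0]>-80)&(L[...,0]<-55)&(c[...,2]>.04)
    print(n,"lid front z",np.median(c[lid][:,2]).round(4),lid.sum(),"pad z",np.median(c[pad][:,2]).round(4),pad.sum(),"orange px centroid",np.argwhere(o&(np.abs(L[...,1])<30)&(L[...,0]>-125)&(L[...,0]<-50)).mean(0).round(2))
s=manip.sense();print(s["t"],s["force"])
E
```

```text
t: 20.45
tcp_pos: [0.5051, -0.1497, 0.0817]
tool_rot: [0.703, 0.08, -0.702, 0.08]
force: [-0.8, 0.2, 8.1]
finger_gap: 0.002
t: 21.58
tcp_pos: [0.4433, 0.0941, 0.201]
tool_rot: [-0.702, -0.082, 0.703, -0.082]
force: [-0.0, -0.1, -0.1]
finger_gap: -0.001
s0 lid front z 0.0578 116 pad z 0.0271 22 orange px centroid [186.84 282.55]
s14 lid front z 0.0583 113 pad z 0.0275 21 orange px centroid [186.91 282.47]
t0 lid front z 0.0568 460 pad z 0.0249 68 orange px centroid [204.93 308.26]
t14 lid front z 0.0568 455 pad z 0.0254 68 orange px centroid [204.98 308.21]
21.675 [-0.30654313 -0.49006804 -0.21552724]
```

View pics/s14c.png

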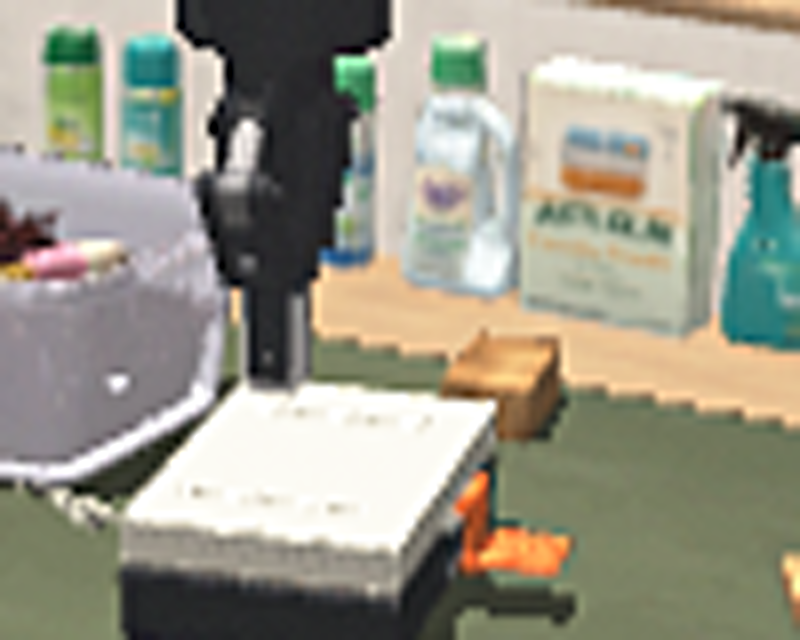

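View pics/t14c.png

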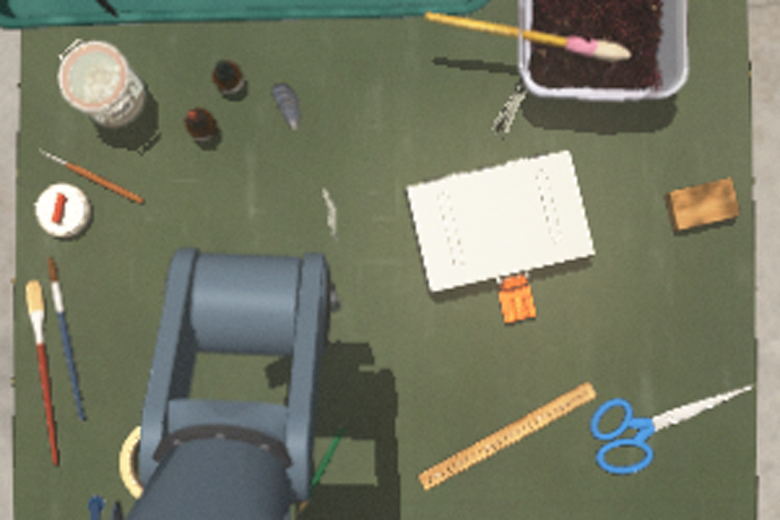

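The lid is shut: its front is at 57–58 mm and the latch is within 0.1 px of its starting position. The other objects are where they were. I'll hold for one more second, then hand in.

```bash
python3 -m crank '[0,0,0,20,0,0,0,0,20,0,0,0,0,20,0,0,0,0,20,0,0,0,0,20,0,0,0,0,20,0,0,0,0,20,0,0,0,0,20,0]'
python3 - <<'E'
from h import *
from station import workorder
d=snap("side","s15")
a=dict(np.load("side0.npz"))["img"].astype(int);b=d["img"].astype(int)
k=np.abs(a-b).max(2)>60; k[:, :0]=0
print("changed px in case region",k[172:205,262:295].sum(), "lid/latch right of gripper")
workorder.sign_off()
E
```

```text
t: 22.68
tcp_pos: [0.4449, 0.0904, 0.2208]
tool_rot: [-0.703, -0.08, 0.703, -0.08]
force: [0.2, 0.3, 0.2]
finger_gap: -0.002
changed px in case region 1 lid/latch right of gripper
the job is handed in; nothing more can be done
```

I pressed the latch and the lid popped open. I then laid the rake pins up in the two saddles, pushed the lid over and down until the latch caught, backed the arm off and handed the job in at about 23 s.

- **Forces (end-of-move readings):** the latch press read about 2 N, with a force noise of about 1 N. The lid needed about 9 N, and about 8 N against its stop. The grasp briefly read 7 N, probably the fingertips touching the bench.
- **Rake:** before closing, it measured at (-4.2, 0.2) mm in the case's frame, against (-4, 0) wanted. Its bar top was at about 23 mm, so it was seated. The side view's fit of the rake disagreed (about -20, -6 mm), probably because that mask also took in the bar's side. I went by the top view and the picture.
- **Lid and latch:** after letting go, the lid front was at 57–58 mm. The latch was within 0.1 px of its starting position in both views. A second later, the side view of the case had one changed pixel compared with the start.
- **Other objects:** they look unmoved. I checked them by eye in the top view, and the tape roll was partly hidden by the arm.

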